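Bolt the specimen carrier with its safety catch held down

TASK

Bolt the lid of the specimen carrier shut: with one fingertip press the spring catch plate down before the bolt moves off, and keep it down while the other fingertip pushes the bolt's upright tab all the way home through the keeper. Hold it there for a moment, then let go so that the catch springs up and locks the bolt. Grasp and lift nothing, and leave the other things on the carrier and the bench where they stand.

Things in the scene. Friction and masses are not known exactly. Their poses are not given: they have to be found in the camera images.
- carrier: specimen carrier fixed to the bench: a grey tub 184 (x) x 304 (y) x 85 mm high whose top is flat, with a white lid over y -152 to +70 mm and a grey end block beyond. Origin: centre of its underside; x away from the robot, y to the left along the bolt's travel, z up. On the lid, side by side, lie the bolt (line x = +27) and the spring catch plate (line x = -27), both running along y; the keeper that receives the bolt stands on the end block at x = +27, y = +82 to +94.
- bolt (a joint): steel bolt, travel in m along the carrier's +y: 0 fully drawn back, 0.044 fully home through the keeper. It takes about 2 N to slide and stays where left. While the catch is up, the bolt has free play only from 0 to 0.011 and is then stopped by the catch's tooth; at 0.042 to 0.044 the tooth can rise behind it and locks it. In between, the rack on the bolt's flank lets the catch click in again if released.
- bolt_tab (a point): centre of the top edge of the upright steel tab on the bolt, by which it is pushed: tab 24 mm wide (x), 10 mm thick (y), its top 44 mm above the carrier's top (129 mm above the bench). The side to push is its -y face, 5 mm from this point. Behind it (-y) there is nothing but a 3 mm base plate on the lid. It moves with the bolt; at bolt value 0 it is at carrier x +27, y -40 mm.
- catch (a joint): spring safety catch, m pressed straight down: 0 up, 0.007 at its hard stop. The bolt is free once it is pressed 0.0045 or more. The spring gives about 2.7 N at 0 and 6 N at full depth, and lifts it again when let go.
- catch_plate (a point): point on the catch's plate, in its top face, midway across its width: at carrier x -27, y -30 mm, height 115 mm above the bench with the catch up (it goes down with it). The plate is a flat steel strip 28 mm wide (x) and 100 mm long (y, from 50 mm behind to 50 mm ahead of this point), 4 mm thick; a fingertip may slide along it. Pressed fully down, its top is 23 mm above the carrier's top, so that a second fingertip at the same height overlaps the upper 21 mm of the tab.
- jar: screw-cap specimen jar, 36 mm across, 40 mm tall, standing on the carrier's lid; loose, to be left alone; origin at the centre of its underside
- slide_box: blue and white box, 80 x 32 x 34 mm, on the carrier's grey end block; loose, to be left alone; origin at the centre of its underside
- tube_rack: white rack of capped tubes, 60 x 110 x 92 mm, on the bench beside the carrier; loose, to be left alone; origin at the centre of its underside
- reagent: amber bottle, 56 mm across, 115 mm tall, on the bench; loose, to be left alone; origin at the centre of its underside
- beaker: glass beaker, 64 mm across, 70 mm tall, on the bench beyond the carrier; loose, to be left alone; origin at the centre of its underside
- tip_box: box with clear cover, 110 x 76 x 58 mm, on the bench beyond the carrier; loose, to be left alone; origin at the centre of its underside
- timer: flat bench timer, 60 x 70 x 22 mm, on the bench; loose, to be left alone; origin at the centre of its underside

How it is judged:
On the way, in this order (a step that is already met when the one before it is completed fails the run):
1. a finger holds the catch down, the bolt still drawn back (value of joint catch above 0.0045 m and value of joint bolt below 0.013 m and contact force between the fingers and catch above 1 N), for 0.1 s.
2. the fingers push the bolt along while they hold the catch down (value of joint bolt between 0.016 and 0.036 m and value of joint catch above 0.004 m and contact force between the fingers and catch above 1 N and contact force between the fingers and bolt above 0.3 N), for 0.02 s.
3. the bolt is home and the fingers still hold the catch down (value of joint bolt above 0.0415 m and value of joint catch above 0.004 m and contact force between the fingers and catch above 1 N), for 0.15 s.
At the end, for the whole second after the job is handed in: the bolt is at 41.5 mm or more of its 44 mm travel and at rest, the catch has sprung up to within 1.5 mm, and no loose thing stands more than 20 mm from where it began (value of joint bolt above 0.0415 m and value of joint catch below 0.0015 m and velocity of joint bolt below 0.005 m/s and distance of each of jar, slide_box, tube_rack, reagent, beaker, tip_box, timer from where it was at the start of the episode below 0.02 m); the robot touches nothing.
It fails at once if the catch was let up while the bolt was on its way (value of joint bolt between 0.0145 and 0.04 m and value of joint catch below 0.002 m).
It fails at once if a bystander was lifted or knocked away (distance of any of jar, slide_box, tube_rack, reagent, beaker, tip_box, timer from where it was at the start of the episode above 0.03 m or angle between any of jar, slide_box, tube_rack, reagent, beaker, tip_box, timer's own z axis and vertical above 0.35 rad).
It fails at once if a bystander was gripped or leant on (contact force between the fingers and jar above 4 N or contact force between the fingers and slide_box above 4 N or contact force between the fingers and tube_rack above 4 N or contact force between the fingers and reagent above 4 N or contact force between the fingers and beaker above 4 N or contact force between the fingers and tip_box above 4 N or contact force between the fingers and timer above 4 N).
It also fails if it takes over 32 s, if anything falls off the work surface, if the arm or the gripper's body presses on something with over 40 N, if the wrist force passes 120 N, or if a joint passes its speed limit or range.

ROBOT

A 6-joint arm with a two-finger parallel gripper is mounted at the origin on the work surface. World frame = base frame: x ahead of the robot, y to its left, z up, the work surface at z = 0. Lengths are in m, angles in rad, forces in N, time in s.
With the tool pointing down it reaches from about 0.3 to 0.875 m from the base axis. Payload 6.4 kg.
Tool frame: the origin (TCP) lies between the finger pads; the fingertips stand 17 mm ahead of it and the grasp point (between the pads) lies 2 mm behind it; z points along the fingers, y is the line along which they close (so a half turn about z gives the same grasp; the last joint's range is limited). The gripper opens to 88 mm and grips with 3 to 60 N. Pads are 18 mm wide; open, the fingers measure 123 mm over their backs; the gripper's body (75 mm by 187 mm) begins 45 mm behind the grasp point.
Start: joints at [-1.33, 0.181, 1.607, -0, 1.354, -0.206], TCP at [0.248, -0.519, 0.256] pointing down, gripper open.
Joint ranges: [-2.99, 2.99], [-0.89, 2.07], [0.3, 2.58], [-1.14, 4.28], [0, 2.63], [-3.12, 3.12]. Speed limits (rad/s): [2.57, 2.57, 3.01, 3.14, 3.14, 3.14].

INTERFACE

Orientations are given as a unit quaternion [x, y, z, w].
In Python, from cell import manip gives the robot as it stands.
- The arm moves only by the tool move_arm, never from a script. Its argument "deltas" is a list that holds one entry, the list of rows, each a list of 6 numbers: the shift along the world's x, y, z each as a share of 5 cm, from -1 to 1, then the turn, a rotation vector about the world's x, y, z each as a share of 0.08 rad, from -1 to 1. A call has exactly 10 rows; each row shifts and turns the commanded pose from where the row before left it; what a row does not reach is not made up. A row lasts 1/10 s, in which the tool goes at most 50 mm and 8.59 degrees, less where a joint would pass 70% of its speed; a pose out of reach is approached as far as the arm can. A call with a number of a shift or a turn outside -1 to 1 is refused whole. A call with a gripper value outside its range is refused whole. "jaw" is the opening, from 0 (shut) to 1 (fully open), set as the call begins (left out, the last holds). The fingers move at their own pace and stop on an object; "newtons" is the grip in N (left out, the last holds). Time passes only in rows, so rows that do not move let the fingers close, or fill a call up. It gives the time, the measured TCP pose, the force, the opening and the grip force at its end, in the units of the state.
- manip.sense(): the state, without advancing time (a new reading comes with each control period).
- manip.capture(name): name is "side" or "top" or "wrist"; returns the picture (400x640x3 uint8, red, green, blue); there is no depth.
- manip.camera_model(name): a dict with "vertical_fov" (degrees; the focal length in pixels is half the picture's height over the tangent of half this angle, whatever the lens; pixels are square), "cx", "cy" (the principal point, pixels), "world_from_camera" (4x4, takes a point from camera to world coordinates); the wrist camera has in their place "tool_from_camera" (4x4, takes a point from camera to tool coordinates, whose origin is the TCP and whose axes are the flange's). Camera axes: x right, y down, z forward; pixel columns grow to the right and rows downward; lengths in m; the calibration is good to about 2 mm. A picture is of the moment at which its call begins: read the wrist's pose just before it. camera_model takes no time and is no camera call.
- manip.hand_in(): hands the job in; it is judged then, once.
The state is a dict: "time_s": time; "joint_positions": joint angles; "joint_velocities": joint speeds; "effort": joint torques, N m; "tcp_pos": TCP position; "ee_rot": TCP orientation; "force": force on the tool from outside, world axes, zero at the start; "moment": the same for the moment, N m; "grip_width": opening from 0.0 (shut) to 1.0 (fully open); "finger_force": force on a finger pad.
Only numpy, scipy, OpenCV 4.12 (cv2) and the standard library are available. Lean on these libraries where they do the work, as an engineer would, in place of code of your own. Each camera call takes 0.05 s, during which the arm holds its last target. There are 200 camera calls.

## Working session

There is one attempt and no reset: what is moved stays moved. The work goes in short steps, Python scripts to look and compute and a tool call to move; the robot and the scene stay as the last step left them, time stands still between calls to the robot, and variables do not carry over. Pictures are saved under pics/ and viewed, at most 10 in all, crops included, and the job is handed in when it is done.

Besides the shell and the picture viewer there is one more tool, called after "Call:" by a JSON object that holds its "op" and its "data". move_arm: Moves the arm, as the interface text tells. Shift numbers are shares of 5 cm and turn numbers shares of 0.08 rad, none past 1 either way. Its arguments: {"type":"object","properties":{"deltas":{"type":"array"},"jaw":{"type":"number"},"newtons":{"type":"number"}},"required":["deltas"]}

```bash
mkdir -p pics; ls
python3 - <<'E'
from cell import manip
import cv2,json,numpy as np
np.set_printoptions(precision=4,suppress=True)
for n in("side","top"):
    cv2.imwrite(f"pics/{n}0.png",manip.capture(n)[:,:,::-1])
    m=manip.camera_model(n);print(n,m["vertical_fov"],m["cx"],m["cy"],np.array(m["world_from_camera"]), [k for k in m])
m=manip.camera_model("wrist");print(m["vertical_fov"],np.array(m["tool_from_camera"]))
s=manip.sense();print(s["time_s"],s["tcp_pos"],s["ee_rot"],s["grip_width"])
E
```

```text
pics
side 51.86463348034508 321.1819319589627 204.71669358370215 [[-0.8507 -0.298   0.433   0.1826]
 [-0.5256  0.4776 -0.704   0.6943]
 [ 0.003  -0.8265 -0.5629  0.6108]
 [ 0.      0.      0.      1.    ]] ['vertical_fov', 'cx', 'cy', 'world_from_camera']
top 51.598188324051065 319.3310586201148 197.97468443846617 [[ 0.0045 -0.9883  0.1526  0.4175]
 [-0.9996  0.      0.0295  0.0402]
 [-0.0292 -0.1527 -0.9878  1.03  ]
 [ 0.      0.      0.      1.    ]] ['vertical_fov', 'cx', 'cy', 'world_from_camera']
68.13595657821872 [[ 0.0006 -0.9529 -0.3033  0.0789]
 [ 1.      0.0005  0.0005 -0.0009]
 [-0.0004 -0.3033  0.9529 -0.1287]
 [ 0.      0.      0.      1.    ]]
0.1 [ 0.2484 -0.5181  0.2549] [ 0.9751  0.2215 -0.     -0.0008] 0.9965826297794643
```

View pics/top0.png

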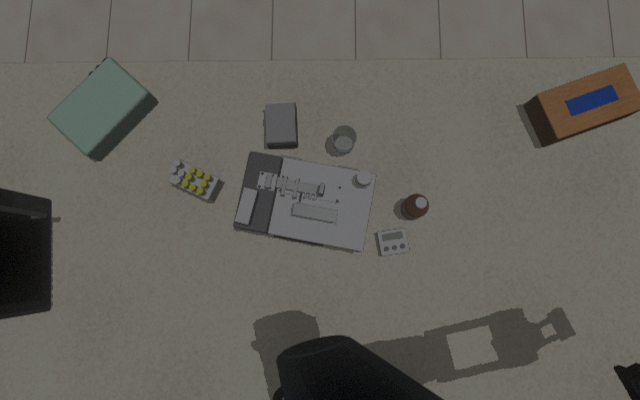

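View pics/side0.png

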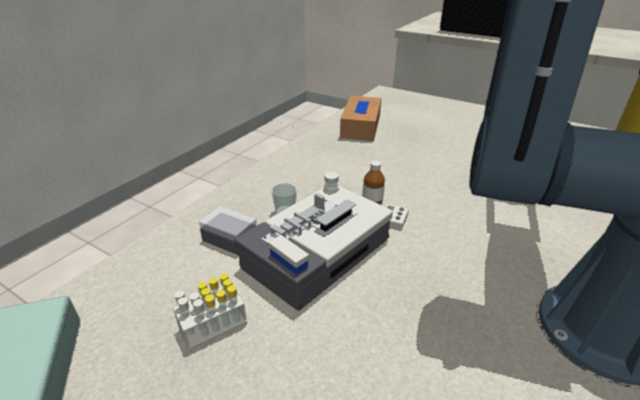

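The top view shows the carrier at about (305,200) px with its end block on the left. The tab is at about (321,190), the catch plate at about (314,212), and the jar at (363,180). In the side view the tab is near (320,202) and the plate near (337,215). I'll enlarge both.

```bash
cat > h.py <<'E'
import numpy as np,cv2
from cell import manip
np.set_printoptions(precision=4,suppress=True)
def ray(n,px):
    m=manip.camera_model(n);f=200/np.tan(np.radians(m["vertical_fov"])/2)
    T=np.array(m["world_from_camera"]);d=T[:3,:3]@np.array([(px[0]-m["cx"])/f,(px[1]-m["cy"])/f,1])
    return T[:3,3],d
def onz(n,px,z):
    o,d=ray(n,px);return o+d*(z-o[2])/d[2]
def proj(n,p):
    m=manip.camera_model(n);f=200/np.tan(np.radians(m["vertical_fov"])/2)
    T=np.array(m["world_from_camera"]);q=T[:3,:3].T@(np.array(p)-T[:3,3]);return np.array([f*q[0]/q[2]+m["cx"],f*q[1]/q[2]+m["cy"]])
E
python3 - <<'E'
from h import *
t=cv2.imread("pics/top0.png");s=cv2.imread("pics/side0.png")
a=cv2.resize(t[140:260,225:385],None,fx=5,fy=5,interpolation=cv2.INTER_CUBIC);cv2.imwrite("pics/topc.png",cv2.convertScaleAbs(a,alpha=1.5))
b=cv2.resize(s[165:305,230:415],None,fx=4,fy=4,interpolation=cv2.INTER_CUBIC);cv2.imwrite("pics/sidec.png",b)
for c in [(250,152),(376,170),(361,251),(234,229)]: print(onz("top",c,.085))
E
```

```text
[0.6735 0.233  0.085 ]
[ 0.6294 -0.0632  0.085 ]
[ 0.4422 -0.0263  0.085 ]
[0.4913 0.2645 0.085 ]
```

View pics/topc.png

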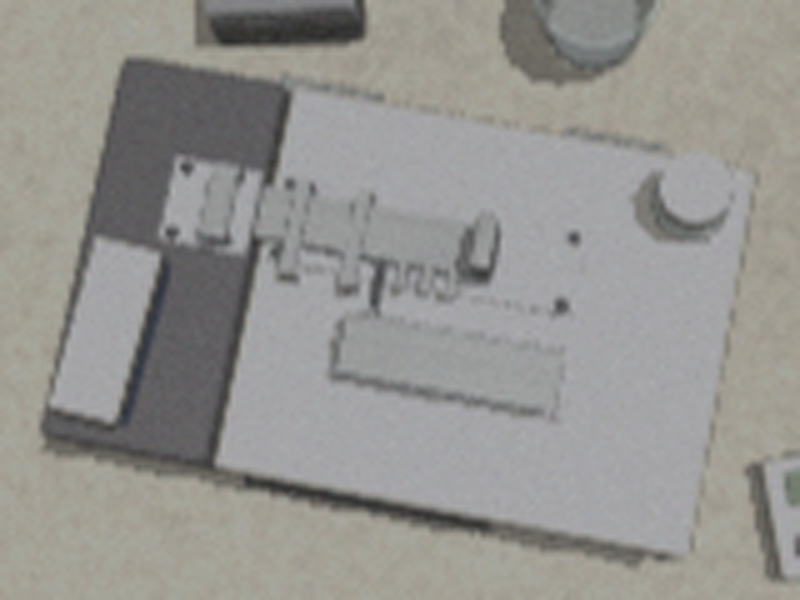

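View pics/sidec.png

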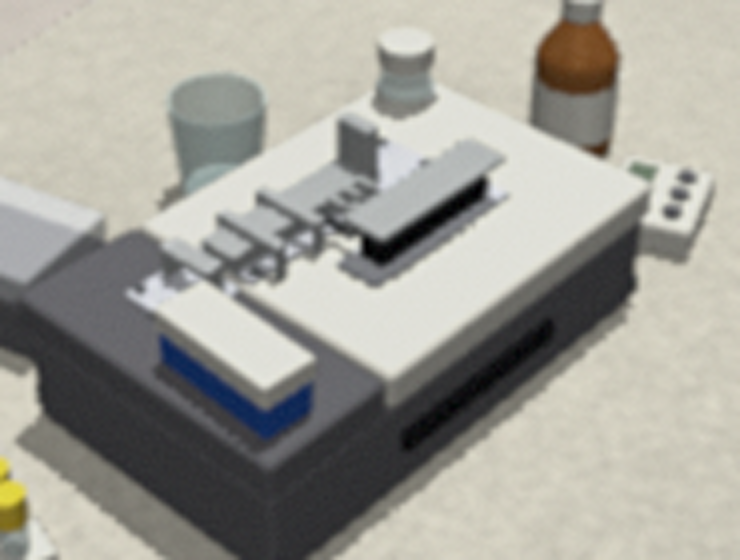

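Run:
```python
from h import *
up=lambda p:((p[0]+.5)/5-.5+225,(p[1]+.5)/5-.5+140)
us=lambda p:((p[0]+.5)/4-.5+230,(p[1]+.5)/4-.5+165)
pts=[];mod=[]
def add(n,px,z,m):
    p=onz(n,(up if n=="top" else us)(px),z);pts.append(p[:2]);mod.append(m)
# carrier corners, lid/block seam, catch plate corners (top)
add("top",(123,58),.085,(92,152));add("top",(755,172),.085,(92,-152));add("top",(690,553),.085,(-92,-152));add("top",(44,434),.085,(-92,152))
add("top",(288,88),.085,(92,70));add("top",(216,466),.085,(-92,70))
add("top",(350,314),.115,(-13,20));add("top",(566,348),.115,(-13,-80));add("top",(557,414),.115,(-41,-80));add("top",(334,376),.115,(-41,20))
add("side",(505,157),.115,(-41,-80));add("side",(462,142),.115,(-13,-80));add("side",(365,240),.115,(-41,20));add("side",(330,213),.115,(-13,20))
add("side",(648,185),.085,(-92,-152));add("side",(390,380),.085,(-92,70));add("side",(265,470),.085,(-92,152))
P=np.array(pts);M=np.array(mod)/1000.
def fit(i):
    p,m=P[i],M[i];pc,mc=p.mean(0),m.mean(0);H=(m-mc).T@(p-pc);a=np.arctan2(H[0,1]-H[1,0],H[0,0]+H[1,1])
    R=np.array([[np.cos(a),-np.sin(a)],[np.sin(a),np.cos(a)]]);t=pc-R@mc;return a,R,t,p-(m@R.T+t)
for nm,i in(("top",slice(0,10)),("plate top",slice(6,10)),("side",slice(10,17)),("all",slice(0,17))):
    a,R,t,r=fit(i);print(nm,np.degrees(a),t,"catch",R@[-.027,-.03]+t,"tab",R@[.027,-.04]+t);print(r.T*1000)
w=np.array([*(R@[.027,-.04]+t),.129]);
for n in("top","side"):
  for dx,dy in((-12,-5),(12,-5),(12,5),(-12,5)):
    q=proj(n,[*(R@[.027+dx/1e3,-.04+dy/1e3]+t),.129]); print(n,(q-[225,140]+.5)*5-.5 if n=="top" else (q-[230,165]+.5)*4-.5)
```

```text
top -10.196977089184125 [0.5591 0.1022] catch [0.5272 0.0775] tab [0.5785 0.0581]
[[-1.0225 -2.7973  2.4439  1.9159 -1.3262  1.9125 -0.928   1.508  -0.4106
  -1.2958]
 [-0.5902  1.5997  1.1682 -2.0314  1.5471 -1.1789 -1.2642  0.5526 -0.3502
   0.5475]]
plate top -9.405376550018705 [0.5584 0.1025] catch [0.5269 0.0773] tab [0.5785 0.0586]
[[ 0.0014  1.0759 -0.7768 -0.3005]
 [-1.4438  0.6082  0.0865  0.7491]]
side -10.894368096566236 [0.5597 0.1045] catch [0.5275 0.0801] tab [0.5786 0.0601]
[[-1.9248 -2.7616  4.0911  3.8284  0.6883 -2.4879 -1.4335]
 [-1.5696  3.2037  2.9022 -1.8106  1.9383 -2.2333 -2.4307]]
all -10.525736716245978 [0.5593 0.1033] catch [0.5273 0.0787] tab [0.5785 0.059 ]
[[-2.0378 -2.0968  2.9546  0.7107 -1.8787  1.1702 -1.3066  1.6938 -0.2537
  -1.7033 -2.0094 -2.8797  4.6386  4.3425  0.2095 -1.5633  0.0095]
 [-0.9698  0.9064 -0.5637 -3.4495  1.0829 -2.6817 -2.3727 -0.659  -1.7199
  -0.719   0.0222  4.6185  4.3745 -0.5154  3.9386 -0.4985 -0.7939]]
top [498.3801 271.4968]
top [508.4149 218.9446]
top [486.2462 214.9188]
top [476.1335 267.4229]
side [380.898  121.8527]
side [348.188  105.7367]
side [335.6882 113.0052]
side [368.4371 129.3433]
```

The pose fit is consistent: carrier origin about (0.559, 0.103), yaw about -10.3°, with residuals of a few mm. I'll move to a hover behind the tab, with the finger line along the carrier's x axis and the jaw set so the fingertips are 54 mm apart.

Call:
{"op": "move_arm", "data": {"deltas": [[[0.3, 0.56, -0.035, 0, 0, 0.59], [0.3, 0.56, -0.035, 0, 0, 0.59], [0.3, 0.56, -0.035, 0, 0, 0.59], [0.3, 0.56, -0.035, 0, 0, 0.59], [0.3, 0.56, -0.035, 0, 0, 0.59], [0.3, 0.56, -0.035, 0, 0, 0.59], [0.3, 0.56, -0.035, 0, 0, 0.59], [0.3, 0.56, -0.035, 0, 0, 0.59], [0.3, 0.56, -0.035, 0, 0, 0.59], [0.3, 0.56, -0.035, 0, 0, 0.59]]], "jaw": 0.415}}

```text
time_s: 1.1
tcp_pos: [0.3987, -0.2372, 0.2379]
ee_rot: [0.896, 0.444, -0.0, -0.0]
force: [0.4, -0.5, -0.3]
grip_width: 0.414
finger_force: 0.0
```

Call:
{"op": "move_arm", "data": {"deltas": [[[0.3, 0.56, -0.035, 0, 0, 0.59], [0.3, 0.56, -0.035, 0, 0, 0.59], [0.3, 0.56, -0.035, 0, 0, 0.59], [0.3, 0.56, -0.035, 0, 0, 0.59], [0.3, 0.56, -0.035, 0, 0, 0.59], [0.3, 0.56, -0.035, 0, 0, 0.59], [0.3, 0.56, -0.035, 0, 0, 0.59], [0.3, 0.56, -0.035, 0, 0, 0.59], [0.3, 0.56, -0.035, 0, 0, 0.59], [0, 0, 0, 0, 0, 0]]]}}

```text
time_s: 2.1
tcp_pos: [0.534, 0.0163, 0.2218]
ee_rot: [0.781, 0.624, 0.0, -0.001]
force: [-0.2, -0.7, 0.1]
grip_width: 0.417
finger_force: 0.0
```

```bash
cat >> h.py <<'E'
from scipy.spatial.transform import Rotation as Ro
def wcam(s):
    m=manip.camera_model("wrist");T=np.eye(4);T[:3,:3]=Ro.from_quat(s["ee_rot"]).as_matrix();T[:3,3]=s["tcp_pos"]
    return T@np.array(m["tool_from_camera"]),200/np.tan(np.radians(m["vertical_fov"])/2),m["cx"],m["cy"]
def wonz(c,px,z):
    T,f,cx,cy=c;d=T[:3,:3]@np.array([(px[0]-cx)/f,(px[1]-cy)/f,1]);return T[:3,3]+d*(z-T[2,3])/d[2]
E
python3 - <<'E'
from h import *
import pickle
s=manip.sense();im=manip.capture("wrist");cv2.imwrite("pics/w1.png",im[:,:,::-1]);pickle.dump(wcam(s),open("c1.pkl","wb"))
print(s["tcp_pos"],s["ee_rot"])
E
```

```text
[0.534  0.0163 0.2218] [ 0.7813  0.6241  0.0001 -0.0006]
```

View pics/w1.png

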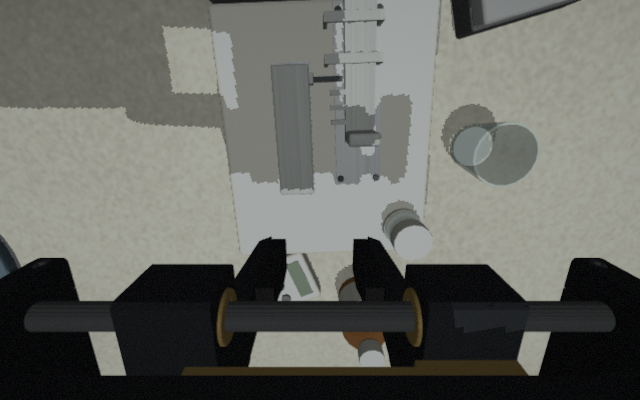

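The wrist view shows the plate with corners (272,66), (307,65), (314,191), (280,192). The tab's top is at about (347–381, 130–140), the fingertips at about (272,240) and (367,240), and the jar at (410,238).

Run:
```python
from h import *
import pickle
c=pickle.load(open("c1.pkl","rb"))
P=np.array([wonz(c,p,.115)[:2] for p in((272,66),(308,65),(314,191),(280,193))])
M=np.array([(-41,20),(-13,20),(-13,-80),(-41,-80)])/1e3
p,m=P,M;pc,mc=p.mean(0),m.mean(0);H=(m-mc).T@(p-pc);a=np.arctan2(H[0,1]-H[1,0],H[0,0]+H[1,1])
R=np.array([[np.cos(a),-np.sin(a)],[np.sin(a),np.cos(a)]]);t=pc-R@mc
print(np.degrees(a),t,(p-(m@R.T+t)).T*1e3)
for nm,px,z in(("tabL",(347,132),.129),("tabR",(381,132),.129),("lidBL",(240,252),.085),("lidR",(427,210),.085),("lidTopR",(437,40),.085),("lidLeft",(213,30),.085),("jartop",(411,240),.125),("keeperscrew",(340,179),.088)):
    w=wonz(c,px,z)[:2];print(nm,w,"carrier",R.T@(w-t)*1e3)
```

```text
-10.932086435162727 [0.5593 0.1018] [[ 0.5294 -1.0925  0.5191  0.044 ]
 [-1.7915 -1.6404  2.1076  1.3244]]
tabL [0.5668 0.0704] carrier [ 13.38   -29.4723]
tabR [0.5911 0.0649] carrier [ 38.3132 -30.2496]
lidBL [ 0.4428 -0.0261] carrier [ -90.091  -147.7302]
lidR [ 0.6302 -0.0226] carrier [  93.2578 -108.6936]
lidTopR [0.6545 0.121 ] carrier [89.8563 36.9027]
lidLeft [0.4808 0.1677] carrier [-89.4991  49.7485]
jartop [ 0.6023 -0.0288] carrier [  67.0272 -120.1244]
keeperscrew [0.5553 0.0262] carrier [ 10.4588 -74.9914]
```

Call:
{"op": "move_arm", "data": {"deltas": [[[0.07, 0.115, -0.1, 0, 0, 0.12], [0.07, 0.115, -0.2, 0, 0, 0.12], [0.07, 0.115, -0.2, 0, 0, 0.12], [0.06, 0.115, -0.2, 0, 0, 0.12], [0, 0, -0.2, 0, 0, 0], [0, 0, -0.2, 0, 0, 0], [0, 0, -0.2, 0, 0, 0], [0, 0, -0.2, 0, 0, 0], [0, 0, 0, 0, 0, 0], [0, 0, 0, 0, 0, 0]]]}}

```text
time_s: 3.15
tcp_pos: [0.5469, 0.0363, 0.1473]
ee_rot: [0.771, 0.637, -0.0, -0.0]
force: [0.1, -0.7, -0.3]
grip_width: 0.417
finger_force: 0.0
```

Run:
```python
from h import *
import pickle
s=manip.sense();im=manip.capture("wrist");cv2.imwrite("pics/w2.png",im[:,:,::-1]);pickle.dump(wcam(s),open("c2.pkl","wb"))
cv2.imwrite("pics/s2.png",cv2.resize(manip.capture("side")[140:290,230:430,::-1],None,fx=4,fy=4,interpolation=cv2.INTER_CUBIC))
print(s["tcp_pos"],s["ee_rot"],s["force"])
```

```text
[0.5469 0.0363 0.1473] [ 0.7707  0.6372 -0.0001 -0.0001] [ 0.1455 -0.7173 -0.2726]
```

View pics/w2.png

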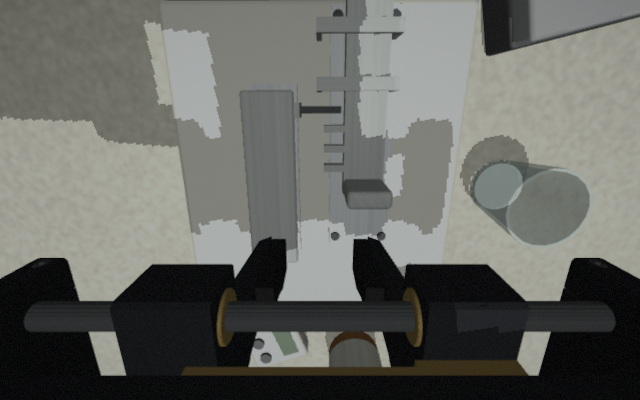

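View pics/s2.png

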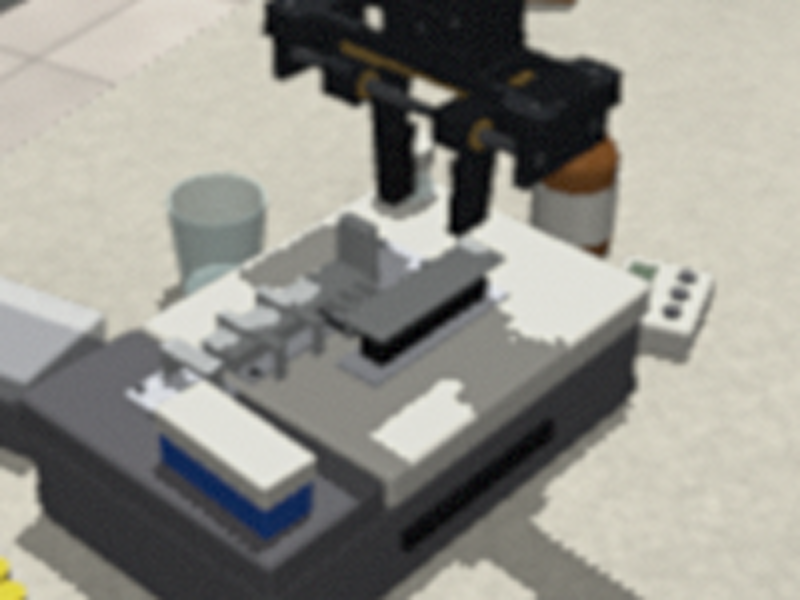

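Both fingers line up. The left finger (262–286 px) is over the plate (250–297), and the right one (354–380) is behind the tab (346–392). The side view shows it clear of the tab. I'll press down next.

Call:
{"op": "move_arm", "data": {"deltas": [[[0.007, 0.04, -0.06, 0, 0, 0], [0.007, 0.04, -0.06, 0, 0, 0], [0, 0, -0.06, 0, 0, 0], [0, 0, -0.06, 0, 0, 0], [0, 0, -0.06, 0, 0, 0], [0, 0, -0.03, 0, 0, 0], [0, 0, -0.03, 0, 0, 0], [0, 0, -0.03, 0, 0, 0], [0, 0, -0.03, 0, 0, 0], [0, 0, 0, 0, 0, 0]]]}}

```text
time_s: 4.25
tcp_pos: [0.5476, 0.0404, 0.1265]
ee_rot: [0.771, 0.637, -0.0, -0.0]
force: [-2.2, -1.0, 4.3]
grip_width: 0.416
finger_force: 2.4
```

Call:
{"op": "move_arm", "data": {"deltas": [[[0, 0, -0.02, 0, 0, 0], [0, 0, -0.02, 0, 0, 0], [0, 0, -0.02, 0, 0, 0], [0, 0, 0, 0, 0, 0], [0, 0, 0, 0, 0, 0], [0, 0, 0, 0, 0, 0], [0, 0, 0, 0, 0, 0], [0, 0, 0, 0, 0, 0], [0, 0, 0, 0, 0, 0], [0, 0, 0, 0, 0, 0]]]}}

```text
time_s: 5.25
tcp_pos: [0.5478, 0.0403, 0.1249]
ee_rot: [0.771, 0.637, -0.0, 0.0]
force: [-5.6, -0.5, 15.3]
grip_width: 0.416
finger_force: 7.5
```

The force has risen well past the spring's 6 N, so the catch is at its stop. Now I'll push along the carrier's +y.

Call:
{"op": "move_arm", "data": {"deltas": [[[0.0145, 0.079, 0, 0, 0, 0], [0.0145, 0.079, 0, 0, 0, 0], [0.0145, 0.079, 0, 0, 0, 0], [0.0145, 0.079, 0, 0, 0, 0], [0.0145, 0.079, 0, 0, 0, 0], [0.0145, 0.079, 0, 0, 0, 0], [0.0145, 0.079, 0, 0, 0, 0], [0.0145, 0.079, 0, 0, 0, 0], [0.0145, 0.079, 0, 0, 0, 0], [0.0145, 0.079, 0, 0, 0, 0]]]}}

```text
time_s: 6.25
tcp_pos: [0.5566, 0.0771, 0.1254]
ee_rot: [0.771, 0.637, -0.0, 0.003]
force: [-2.6, -11.7, 12.0]
grip_width: 0.413
finger_force: 7.8
```

Call:
{"op": "move_arm", "data": {"deltas": [[[0.0073, 0.039, 0, 0, 0, 0], [0.0073, 0.039, 0, 0, 0, 0], [0.0073, 0.039, 0, 0, 0, 0], [0.0073, 0.039, 0, 0, 0, 0], [0.0073, 0.039, 0, 0, 0, 0], [0.0073, 0.039, 0, 0, 0, 0], [0.0036, 0.02, 0, 0, 0, 0], [0.0036, 0.02, 0, 0, 0, 0], [0, 0, 0, 0, 0, 0], [0, 0, 0, 0, 0, 0]]]}}

```text
time_s: 7.25
tcp_pos: [0.559, 0.0895, 0.1254]
ee_rot: [0.771, 0.637, -0.001, 0.003]
force: [-3.8, -17.3, 13.8]
grip_width: 0.418
finger_force: 10.1
```

Call:
{"op": "move_arm", "data": {"deltas": [[[0.0036, 0.02, 0, 0, 0, 0], [0.0036, 0.02, 0, 0, 0, 0], [0.0036, 0.02, 0, 0, 0, 0], [0, 0, 0, 0, 0, 0], [0, 0, 0, 0, 0, 0], [0, 0, 0, 0, 0, 0], [0, 0, 0, 0, 0, 0], [0, 0, 0, 0, 0, 0], [0, 0, 0, 0, 0, 0], [0, 0, 0, 0, 0, 0]]]}}

```text
time_s: 8.25
tcp_pos: [0.5591, 0.0899, 0.1254]
ee_rot: [0.771, 0.637, -0.003, 0.005]
force: [-7.4, -27.8, 15.6]
grip_width: 0.414
finger_force: 15.7
```

Run:
```python
from h import *
import pickle
s=manip.sense();im=manip.capture("wrist");cv2.imwrite("pics/w3.png",im[:,:,::-1]);pickle.dump(wcam(s),open("c3.pkl","wb"))
print(s["tcp_pos"],s["ee_rot"],s["force"],s["moment"])
```

```text
[0.5591 0.0899 0.1254] [ 0.7711  0.6367 -0.003   0.0045] [ -7.4281 -27.7853  15.6397] [-4.3321  1.1976 -0.3893]
```

View pics/w3.png

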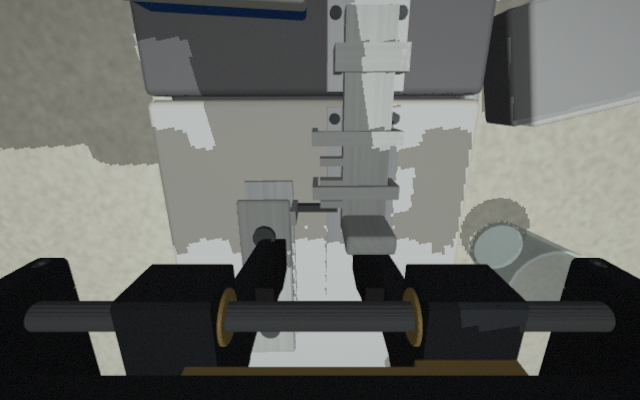

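The tab is now at about (369,235), close to the bolt guides, and the bolt runs through the keeper at rows 42–72. It moved only 0.4 mm for the 3 mm I commanded and the force jumped to 28 N, so it is against the home stop. I'll lift gently so the catch locks while the tab is still held, then back off and rise.

Call:
{"op": "move_arm", "data": {"deltas": [[[0, 0, 0.06, 0, 0, 0], [0, 0, 0.06, 0, 0, 0], [0, 0, 0.06, 0, 0, 0], [0, 0, 0.06, 0, 0, 0], [0, 0, 0, 0, 0, 0], [-0.015, -0.08, 0, 0, 0, 0], [-0.015, -0.08, 0, 0, 0, 0], [-0.015, -0.08, 0, 0, 0, 0], [-0.015, -0.08, 0, 0, 0, 0], [0, 0, 0.1, 0, 0, 0]]]}}

```text
time_s: 9.3
tcp_pos: [0.5546, 0.0806, 0.1402]
ee_rot: [0.771, 0.637, -0.0, -0.0]
force: [0.5, -0.7, 0.5]
grip_width: 0.414
finger_force: 0.0
```

Call:
{"op": "move_arm", "data": {"deltas": [[[0, 0, 0.2, 0, 0, 0], [0, 0, 0.2, 0, 0, 0], [0, 0, 0.2, 0, 0, 0], [0, 0, 0.3, 0, 0, 0], [0, 0, 0.3, 0, 0, 0], [0, 0, 0.3, 0, 0, 0], [0, 0, 0.2, 0, 0, 0], [0, 0, 0.1, 0, 0, 0], [0, 0, 0, 0, 0, 0], [0, 0, 0, 0, 0, 0]]]}}

```text
time_s: 10.3
tcp_pos: [0.5547, 0.0806, 0.2299]
ee_rot: [0.771, 0.637, -0.0, -0.0]
force: [-0.3, 0.7, -0.8]
grip_width: 0.415
finger_force: 0.0
```

Run:
```python
from h import *
s=manip.sense();im=manip.capture("wrist")[:,:,::-1]
b=cv2.resize(manip.capture("side")[165:305,230:415,::-1],None,fx=4,fy=4,interpolation=cv2.INTER_CUBIC)
cv2.imwrite("pics/end.png",b);cv2.imwrite("pics/w4.png",im)
print(s["time_s"],s["tcp_pos"],s["force"])
```

```text
10.3 [0.5547 0.0806 0.2299] [-0.349   0.6535 -0.8372]
```

View pics/end.png

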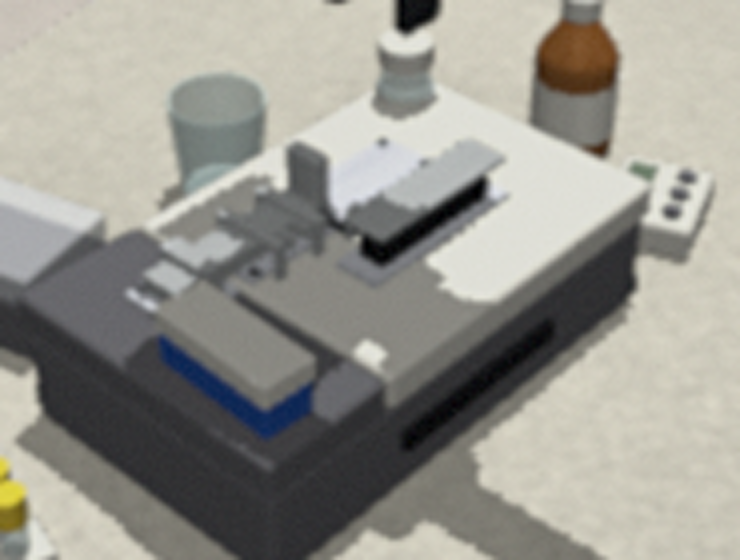

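View pics/w4.png

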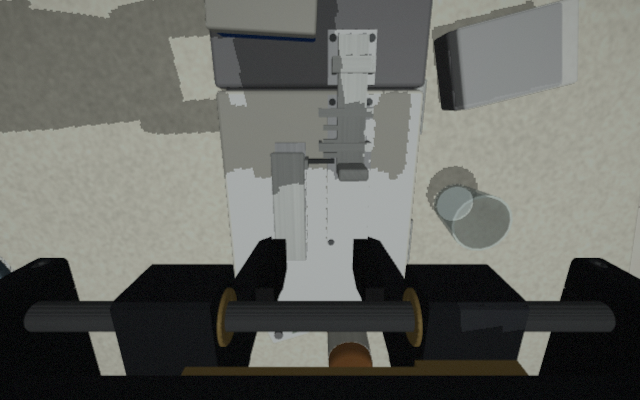

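The side view shows the tab has moved from (340,118) to (291,148). The plate corners are back at their original pixels, so the catch is up, and nothing else has moved. I'll check the travel and then hand in.

Run:
```python
from h import *
us=lambda p:((p[0]+.5)/4-.5+230,(p[1]+.5)/4-.5+165)
a,b=[onz("side",us(p),.129) for p in((340,118),(291,148))];print(a,b,np.linalg.norm(b-a)*1e3)
print(manip.hand_in())
```

```text
[0.5866 0.0647 0.129 ] [0.5928 0.1029 0.129 ] 38.724861157431235
the job is handed in; nothing more can be done
None
```

The job is handed in, and I haven't seen the verdict: the bolt was pushed until it stalled hard (28 N) with the catch held down, and after release the catch looks fully up with nothing else moved. My image check put the tab's travel at about 39 mm from where it started, but in the hover views the bolt looked a few mm forward of fully drawn back, so that roughly fits fully home but doesn't prove the 41.5 mm.

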